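# Present a sample slide to the label reader

## Robot

A 6-joint arm with a two-finger parallel gripper is mounted at the origin on the work surface. World frame = base frame: x ahead of the robot, y to its left, z up, the work surface at z = 0. Lengths are in mm, angles in rad, forces in N, time in s.
With the tool pointing down it reaches from about 300 to 775 mm from the base axis. Payload 14.6 kg.
Tool frame: the origin (TCP) lies between the finger pads; the fingertips stand 25 mm ahead of it and the grasp point (between the pads) lies 6 mm ahead of it; z points along the fingers, y is the line along which they close (so a half turn about z gives the same grasp; the last joint's range is limited). The gripper opens to 94 mm and grips with 3 to 60 N. Pads are 16 mm wide; open, the fingers measure 119 mm over their backs; the gripper's body (75 mm by 177 mm) begins 78 mm behind the grasp point.
Start: joints at [-1.216, 0.3, 1.521, -0, 1.321, -0.067], TCP at [225.164, -501.787, 230.446] pointing down, gripper open.
Joint ranges: [-3.03, 3.03], [-0.79, 2.21], [0.23, 2.52], [-1.04, 4.18], [0, 3.07], [-2.55, 2.55]. Speed limits (rad/s): [2.22, 2.22, 2.57, 3.14, 3.14, 3.14].

## Interface

Orientations are given as [roll, pitch, yaw] about the fixed x, y, z axes, in that order (R = Rz(yaw) Ry(pitch) Rx(roll)).
In Python, from cell import manip gives the robot as it stands. The module is installed in compiled form; this text tells all that it offers.
- The arm moves only by the tool step_arm, never from a script. Its argument "series" is one flat list of numbers, 5 for each row, row after row: the shift along the world's x, y, z in mm, then the turn about the world's z in rad, then the closure, from 0 (fully open) to 1 (shut). In form: [dx, dy, dz, spin, jaw, dx, dy, dz, spin, jaw, ...]. A call has 1 to 20 rows; each row shifts and turns the commanded pose from where the row before left it; what a row does not reach is not made up. A row lasts 1/8 s, in which the tool goes at most 62.5 mm and 10.7 degrees, less where a joint would pass 70% of its speed; a pose out of reach is approached as far as the arm can. A call is refused whole if a number of a shift passes 62.5 or a number of a turn 0.188, either way. A call with a gripper value outside its range is refused whole. The fingers move at their own pace and stop on an object; "squeeze" is the grip in N (left out, the last holds). Time passes only in rows, so rows that do not move let the fingers close. It gives the time, the measured TCP pose, the force, the opening and the grip force at its end, in the units of the state.
- manip.read_state(): the state, without advancing time (a new reading comes with each control period).
- manip.camera(name): name is "side" or "top"; returns (picture, depth): 480x640x3 uint8, blue, green, red; 480x640 float32, mm along the optical axis (not along the pixel's ray), 0 where there is no reading.
- manip.camera_info(name): a dict with "fovy" (degrees; the focal length in pixels is half the picture's height over the tangent of half this angle, whatever the lens; pixels are square), "cx", "cy" (the principal point, pixels), "k1" (the pictures are not rectified: a ray, as slopes to the right and down, at radius r is drawn at 1 + k1 r^2 times it, then the intrinsics apply), "eye" and "orientation" of the camera in the world. Camera axes: x right, y down, z forward; pixel columns grow to the right and rows downward; lengths in mm; the calibration is good to about 2 mm. A picture is of the moment at which its call begins. camera_info takes no time and is no camera call.
- manip.sign_off(): hands the job in; it is judged then, once.
The state is a dict: "clock": time; "joints": joint angles; "qd": joint speeds; "effort": joint torques, N m; "eef_pos": TCP position; "eef_rot": TCP orientation; "wrist_force": force on the tool from outside, world axes, zero at the start; "moment": the same for the moment, N m; "finger_gap": finger opening in mm; "finger_force": force on a finger pad.
Only numpy, scipy, OpenCV 4.12 (cv2) and the standard library are available. Lean on these libraries where they do the work, as an engineer would, in place of code of your own. Each camera call takes 0.05 s, during which the arm holds its last target. There are 200 camera calls.

## Task

Pull the slide with the blue label out of its stand, holding it by its clear part and keeping the fingers off its frosted, notched end, and show its label to the label reader: label face tilted up and squarely facing the lens, the middle of the frosted end at the reading spot 100 mm straight out from the lens. Finish still holding it there steadily in the gripper, the slide clear of the reader; leave the slides with yellow and red labels standing undisturbed.

Things in the scene. Friction and masses are not known exactly. Their poses are not given: they have to be found in the camera images.
- slide: clear plate 110 mm long, 8 mm thick, 50 mm wide, about 60 g, on its long edge in a grey stand, at any yaw; one end frosted, with a blue label. Origin: middle of the lower long edge, 6 mm above the table (upper edge at 56 mm). x: along the length to the frosted, notched end; y: out of the label face (thickness); z: across the width to the notched edge, up as it stands.
- slide_frost: that slide's last 40 mm, frosted white, rigid with it: x 15 to 55 mm in the slide's frame. Blue barcode label on one face only, its blue folded over the top edge; 12 x 12 mm notch in the outer upper corner. Keep fingers off. Origin: its centre on the label face, (35, 4, 25) mm in the slide's frame; same axes, y out of the label face.
- stand: grey fixed stand of that slide, 80 x 56 mm, 22 mm high, with a 10 mm wide open slot along its x in which the slide stands on a floor 6 mm above the table; the slide's upper 34 mm show and it lifts straight up freely. Origin: on the table, below the middle; z up. The other slides have the same stands.
- reader_head: grey box 60 x 72 x 50 mm on the column of the fixed label reader, lens with a white ring in its face. Origin: lens centre, 310 mm above the table. z: straight out of the lens, 45 degrees downward and to the reader's front (towards the robot, roughly); y: level, sideways.
- reader_spot (a point): the reading spot in free air, 100 mm straight out from the lens, 239 mm above the table. The reader reads a label turned any way in its own plane. Axes as reader_head.
- reader: the reader's fixed stand: dark base 150 x 150 mm, 18 mm high, and an aluminium column 375 mm high at the back of it, 65 mm behind the origin; the head hangs in front of the column, lens 20 mm before the origin. Origin: on the table; its front is -x, z up.
- slide_b: bystander: the same kind of slide, standing in a stand of its own, but with a yellow label. Origin and axes as for slide.
- slide_c: bystander: the same kind of slide, standing in a stand of its own, but with a red label. Origin and axes as for slide.
There are look-alikes about, which are no part of the job. What is shaped like the slide but black or purple is not meant.

How it is judged:
By the outcome, as a careful person would: the job done as asked, in the order asked, and still so for the second after the job is handed in, while the arm keeps its last pose, push and grip.
It also fails if it takes over 32 s, if anything falls off the work surface, if the arm or the gripper's body presses on something with over 40 N, if the wrist force passes 120 N, or if a joint passes its speed limit or range.

## Working session

There is one attempt and no reset: what is moved stays moved. The work goes in short steps, Python scripts to look and compute and a tool call to move; the robot and the scene stay as the last step left them, time stands still between calls to the robot, and variables do not carry over. Pictures are saved under pics/ and viewed, at most 10 in all, crops included, and the job is handed in when it is done.

Besides the shell and the picture viewer there is one more tool, called after "Request:" by a JSON object that holds its "name" and its "arguments", one argument or row to a line. step_arm: Moves the arm, as the interface text tells. Its arguments: {"type":"object","properties":{"series":{"type":"array"},"squeeze":{"type":"number"}},"required":["series"]}

```bash
mkdir -p pics
cat > h.py <<'E'
import numpy as np, cv2
from cell import manip
from scipy.spatial.transform import Rotation as R
def cam(n):
    i=manip.camera_info(n); f=240/np.tan(np.radians(i['fovy'])/2)
    K=np.array([[f,0,i['cx']],[0,f,i['cy']],[0,0,1]]); o=np.array(i['orientation'],float)
    M=o if o.shape==(3,3) else R.from_euler('xyz',o).as_matrix()
    return K,np.array([i['k1'],0,0,0,0.]),M,np.array(i['eye'],float)
def rays(n,uv):
    K,d,M,e=cam(n)
    p=cv2.undistortPoints(np.array(uv,float).reshape(-1,1,2),K,d).reshape(-1,2)
    return e,np.c_[p,np.ones(len(p))],M
def onplane(n,uv,z):
    e,p,M=rays(n,uv); w=p@M.T
    return e+w*((z-e[2])/w[:,2])[:,None]
def bydepth(n,uv,D):
    e,p,M=rays(n,uv); uv=np.array(uv,int).reshape(-1,2)
    return e+(p*D[uv[:,1],uv[:,0]][:,None])@M.T
def cloud(n,D):
    v,u=np.mgrid[:480,:640]; return bydepth(n,np.c_[u.ravel(),v.ravel()],D).reshape(480,640,3)
def proj(n,P):
    K,d,M,e=cam(n); c=(np.array(P,float).reshape(-1,3)-e)@M
    return cv2.projectPoints(c,np.zeros(3),np.zeros(3),K,d)[0].reshape(-1,2)
E
python3 - <<'E'
from h import *
for n in('side','top'):
    p,d=manip.camera(n); cv2.imwrite(f'pics/{n}0.png',p); np.save(f'{n}0.npy',d); print(manip.camera_info(n))
print(manip.read_state())
E
```

```text
{'fovy': 46.488624738684265, 'cx': 319.37199421284686, 'cy': 243.61260886355802, 'k1': -0.05943521805558177, 'eye': array([-52.48394546, 649.2416407 , 828.30963505]), 'orientation': array([-2.17683162, -0.01569639, -2.45672538])}
{'fovy': 45.45420781634825, 'cx': 315.37035341885587, 'cy': 234.12448471837422, 'k1': -0.05580466473470071, 'eye': array([ 326.78957528,  -71.8178493 , 1233.81847561]), 'orientation': array([-2.93861893, -0.00394863, -1.58377784])}
{'clock': 0.1, 'joints': array([-1.21556991e+00,  3.00424149e-01,  1.52146577e+00,  7.35008714e-06,
        1.32067642e+00, -6.66238568e-02]), 'qd': array([-0.00010314, -0.00181132,  0.00084704,  0.00024503,  0.00157166,
       -0.00203225]), 'effort': array([ 1.46300295e-04, -5.32647407e+01, -3.53288949e+01,  7.08285207e-02,
        2.34139472e-02, -9.25436461e-05]), 'eef_pos': array([ 225.12018102, -501.61686159,  229.96084266]), 'eef_rot': array([-3.14062160e+00, -7.19268193e-05,  4.21848415e-01]), 'wrist_force': array([-0.57541266,  0.06633896,  0.41544821]), 'moment': array([ 0.01301396, -0.00538262,  0.00349041]), 'finger_force': 0.0, 'finger_gap': 93.87731755364545}
```

View pics/side0.png

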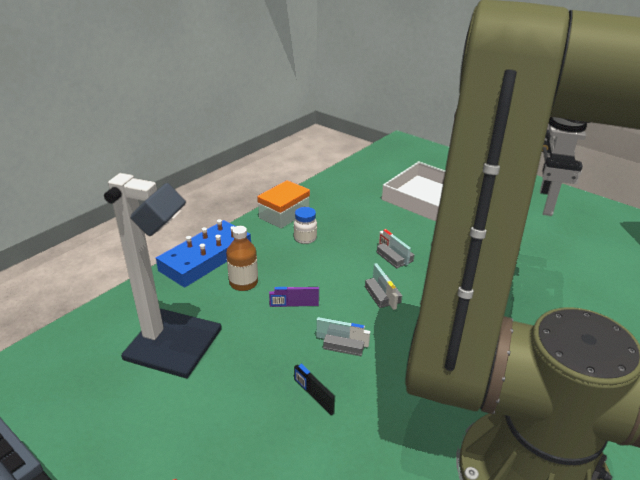

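View pics/top0.png

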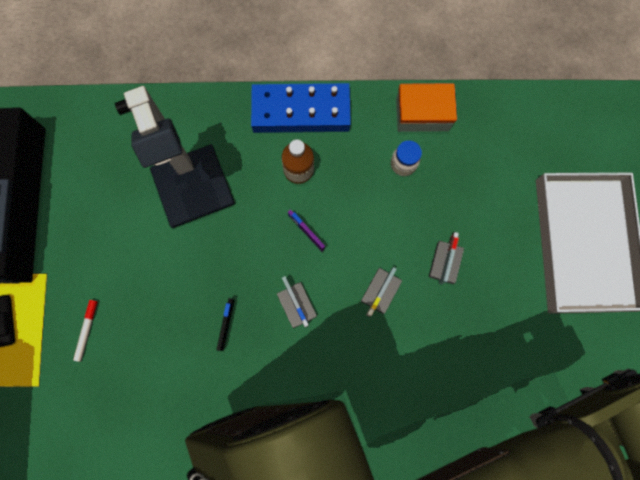

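Run:
```python
from h import *
s=cv2.imread('pics/side0.png');t=cv2.imread('pics/top0.png')
a=cv2.resize(s[300:370,300:390],None,fx=4.4,fy=4.4,interpolation=cv2.INTER_CUBIC)
b=cv2.resize(t[265:335,260:350],None,fx=4.4,fy=4.4,interpolation=cv2.INTER_CUBIC)
c=cv2.resize(s[165:255,90:210],None,fx=3.3,fy=3.3)
d=cv2.resize(t[80:230,110:240],None,fx=2,fy=2)
h=297
cv2.imwrite('pics/crop.png',np.vstack([np.hstack([a[:300],b[:300]]),np.hstack([c[:297],np.zeros((297,136,3),np.uint8),d[:297,:260]])]))
for n in('side','top'):
    im=dict(side=s,top=t)[n];D=np.load(n+'0.npy');C=cloud(n,D);np.save(n+'C.npy',C)
    hsv=cv2.cvtColor(im,cv2.COLOR_BGR2HSV)
    m=(hsv[...,0]>105)&(hsv[...,0]<125)&(hsv[...,1]>120)
    k,l,st,ce=cv2.connectedComponentsWithStats(m.astype(np.uint8))
    for i in range(1,k):
        if st[i,4]>4: print(n,'blue',ce[i].round(),st[i,4],np.median(C[l==i],0).round())
    # reader points
for n,(u0,v0,u1,v1) in dict(side=(100,165,230,380),top=(110,80,240,230)).items():
    C=np.load(n+'C.npy')[v0:v1,u0:u1].reshape(-1,3); 
    for lo,hi in((10,26),(40,240),(260,345),(355,390)):
        P=C[(C[:,2]>lo)&(C[:,2]<hi)]
        if len(P)>10: print(n,lo,hi,len(P),P.mean(0).round(),P.min(0).round(),P.max(0).round(), np.round(cv2.boxPoints(cv2.minAreaRect(P[:,:2].astype(np.float32))).tolist(),0).tolist())
```

```text
side blue [305. 214.] 259 [ 734. -273.   80.]
side blue [196. 256.] 2540 [853.  -5.  40.]
side blue [248. 236.] 18 [ 819. -154.   38.]
side blue [280. 288.] 36 [605. -40.  51.]
side blue [278. 300.] 68 [607. -33.  21.]
side blue [357. 325.] 37 [403. -47.  57.]
side blue [303. 369.] 60 [414. 107.  50.]
side blue [301. 379.] 67 [415. 110.  27.]
top blue [300. 108.] 4315 [862. -47.  39.]
top blue [ 31. 139.] 5 [788. 541.  63.]
top blue [408. 153.] 469 [ 739. -280.   80.]
top blue [ 23. 166.] 5 [719. 540.  84.]
top blue [296. 218.] 67 [606. -39.  49.]
top blue [ 34. 223.] 5 [610. 539.  19.]
top blue [ 17. 228.] 6 [584. 539.  86.]
top blue [227. 310.] 82 [413. 104.  48.]
top blue [301. 313.] 58 [404. -48.  55.]
side 10 26 4046 [693. 184.  18.] [594. -75.  10.] [919. 290.  26.] [[561.0, 210.0], [801.0, -90.0], [946.0, 26.0], [706.0, 326.0]]
side 40 240 3521 [786. 106. 101.] [ 710. -160.   40.] [920. 234. 240.] [[604.0, 117.0], [897.0, -176.0], [1024.0, -49.0], [730.0, 244.0]]
side 260 345 1708 [688. 212. 316.] [627. 142. 260.] [743. 232. 345.] [[621.0, 208.0], [650.0, 140.0], [761.0, 185.0], [733.0, 254.0]]
side 355 390 1373 [694. 206. 368.] [640. 149. 355.] [752. 251. 380.] [[637.0, 213.0], [668.0, 147.0], [760.0, 190.0], [730.0, 256.0]]
top 10 26 4067 [686. 191.  17.] [597.  99.  10.] [860. 289.  26.] [[593.0, 237.0], [648.0, 96.0], [865.0, 181.0], [810.0, 322.0]]
top 40 240 287 [724. 203.  83.] [713. 189.  40.] [752. 223. 130.] [[704.0, 205.0], [739.0, 180.0], [752.0, 199.0], [717.0, 224.0]]
top 260 345 687 [670. 179. 333.] [629. 143. 260.] [754. 231. 345.] [[623.0, 206.0], [650.0, 138.0], [760.0, 181.0], [734.0, 249.0]]
top 355 390 1786 [697. 198. 369.] [645. 149. 355.] [754. 248. 383.] [[642.0, 212.0], [670.0, 145.0], [763.0, 185.0], [734.0, 252.0]]
```

View pics/crop.png

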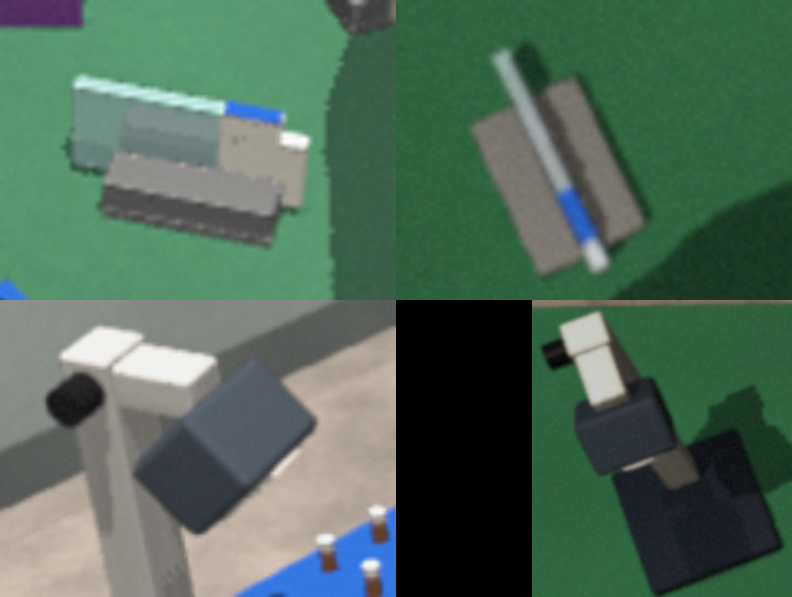

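Run:
```python
from h import *
B=onplane('top',[[212.5,145],[234.5,204],[173,227.5]],18)
print('base corners',B.round(1)); c=(B[0]+B[2])/2; print('origin',c.round(1),np.linalg.norm(B[0]-B[1]),np.linalg.norm(B[1]-B[2]))
# x axis: from front(c1) to back(c0)
d=B[0]-B[1]; e=B[2]-B[1]; 
print('yaw',np.degrees(np.arctan2(d[1],d[0])),np.degrees(np.arctan2(-e[0],e[1])))
print('lens ring by rays, z~300 top',onplane('top',[[163,161.5]],295),'side',onplane('side',[[176.4,214.4]],310))
t=cv2.imread('pics/top0.png');hsv=cv2.cvtColor(t,cv2.COLOR_BGR2HSV)
# slide
C=np.load('topC.npy');P=C[265:335,265:325].reshape(-1,3);P=P[(P[:,2]>40)&(P[:,2]<62)]
r=cv2.minAreaRect(P[:,:2].astype(np.float32));print('top edge',len(P),r,P.mean(0))
print('ends',onplane('top',[[284.1,277.5]],56),onplane('top',[[305.9,324.5]],44))
Q=C[260:335,265:325].reshape(-1,3);Q=Q[(Q[:,2]>16)&(Q[:,2]<28)];print('stand',cv2.minAreaRect(Q[:,:2].astype(np.float32)))
S=np.load('sideC.npy')[295:365,300:385].reshape(-1,3);S=S[(S[:,2]>50)&(S[:,2]<62)];print('side top edge',cv2.minAreaRect(S[:,:2].astype(np.float32)))
# head pts near front
T=np.load('topC.npy')[115:170,130:190].reshape(-1,3);T=T[(T[:,2]>285)&(T[:,2]<350)];print('head',cv2.minAreaRect(T[:,:2].astype(np.float32)),T[:,2].max())
```

```text
base corners [[783.9 148.3  18. ]
 [646.5  96.5  18. ]
 [595.4 229.9  18. ]]
origin [689.7 189.1  18. ] 146.83483632792738 142.81400454955437
yaw 20.654760285598854 20.95011300357118
lens ring by rays, z~300 top [[650.98887468 183.03973414 295.        ]] side [[662.19072871 158.26712192 310.        ]]
top edge 212 ((430.2127380371094, -34.742576599121094), (106.99067687988281, 8.292951583862305), 25.190919876098633) [429.90774018 -34.98330705  54.47629475]
ends [[478.37034993 -13.79331667  56.        ]] [[382.12053641 -57.76089869  44.        ]]
stand ((420.98187255859375, -39.17144012451172), (87.49092102050781, 55.66292953491211), 25.74811553955078)
side top edge ((407.79595947265625, 21.230987548828125), (97.41072845458984, 133.30526733398438), 25.892454147338867)
head ((683.4295654296875, 190.15335083007812), (100.39544677734375, 73.07121276855469), 21.286279678344727) 349.9734711893433
```

The blue-labelled slide is at top (296,302) / side (343,333). Look-alikes: yellow (380,292), red (447,258), black slide with blue label (226,322), purple (307,230), and a red marker (85,330) in the top view. The crop shows a clear plate with blue fold and notch in a grey stand. The plain face is towards the side camera, so its label faces (0.43,-0.90). The reader yaw is about 21° and its spot is near (605,157,239).

Request:
{"name": "step_arm", "arguments": {
  "series": [18.6,39.6,-8,0.002,0.3,18.6,39.6,-8,0.002,0.3,18.6,39.6,-8,0.002,0.3,18.6,39.6,-8,0.002,0.3,18.6,39.6,-8,0.002,0.3,18.6,39.6,-8,0.002,0.3,18.6,39.6,-8,0.002,0.3,18.6,39.6,-8,0.002,0.3,18.6,39.6,-8,0.002,0.3,18.6,39.6,-8,0.002,0.3,18.6,39.6,-8,0.002,0.3,18.6,39.6,-8,0,0.3,0,0,0,0,0.3],
  "squeeze": 15
}}

```text
clock: 1.72
eef_pos: [448.5, -24.7, 133.7]
eef_rot: [-3.141, 0.001, 0.447]
wrist_force: [-0.7, -0.7, 0.4]
finger_gap: 65.4
finger_force: 0.0
```

Request:
{"name": "step_arm", "arguments": {
  "series": [0,0,-30,0,0.5,0,0,-30,0,0.6,0,0,-21.5,0,0.7,0,0,0,0,0.7]
}}

```text
clock: 2.22
eef_pos: [447.4, -27.2, 52.1]
eef_rot: [-3.14, 0.002, 0.443]
wrist_force: [0.2, -0.1, 0.7]
finger_gap: 30.2
finger_force: 0.0
```

Run:
```python
from h import *
s=manip.read_state();print(s['eef_pos'],s['eef_rot'],s['wrist_force'],s['finger_gap'])
p,d=manip.camera('side');q,_=manip.camera('top')
cv2.imwrite('pics/a.png',np.hstack([cv2.resize(p[250:370,280:430],None,fx=2.6,fy=2.6),cv2.resize(q[240:360,230:380],None,fx=2.6,fy=2.6)]))
```

```text
[447.36671922 -27.18772499  52.05310369] [-3.14006779e+00  2.41004888e-03  4.43053706e-01] [ 0.16179107 -0.11468837  0.67392258] 30.16968339065385
```

View pics/a.png

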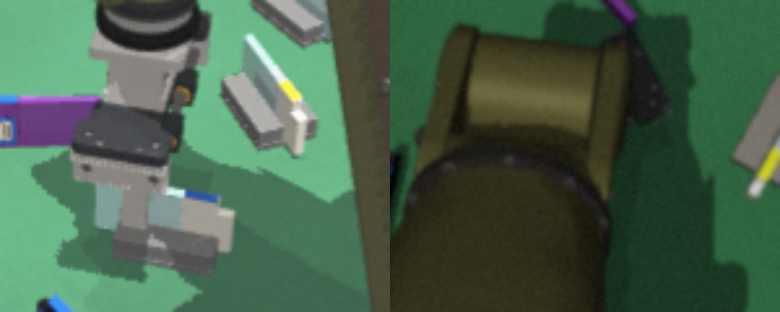

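The side crop shows the near finger at (130,215), in front of the clear part and well left of the frosted end, so I'll close now.

Request:
{"name": "step_arm", "arguments": {
  "series": [0,0,0,0,1,0,0,0,0,1,0,0,0,0,1,0,0,0,0,1,0,0,20,0,1,0,0,40,0,1],
  "squeeze": 20
}}

```text
clock: 3.08
eef_pos: [447.5, -26.4, 112.7]
eef_rot: [-3.14, 0.003, 0.444]
wrist_force: [1.1, 0.2, -0.3]
finger_gap: 7.7
finger_force: 20.0
```

Request:
{"name": "step_arm", "arguments": {
  "series": [3.2,5.6,0,0.18,1,3.2,5.6,0,0.18,1,3.2,5.6,0,0.18,1,3.2,5.6,0,0.18,1,3.2,5.6,0,0.18,1,3.2,5.6,0,0.18,1,3.2,5.6,0,0.18,1,3.2,5.6,0,0.18,1,3.2,5.6,0,0.18,1,3.2,5.6,0,0.18,1,3.2,5.6,0,0.18,1,3.2,5.6,0,0.18,1,3.2,5.6,0,0.18,1,3.2,5.6,0,0.18,1,3.2,5.6,0,0.18,1,3.2,5.6,-20,0.18,1,3.2,5.6,-20,0.183,1,0,0,-15,0,1,0,0,0,0,1]
}}

```text
clock: 5.45
eef_pos: [502.1, 68.5, 57.1]
eef_rot: [3.141, -0.002, -2.781]
wrist_force: [-0.2, -0.2, -0.6]
finger_gap: 7.8
finger_force: 20.0
```

Run:
```python
from h import *
s=manip.read_state();print(s['joints'],s['eef_pos'],s['eef_rot'])
p,d=manip.camera('side')
cv2.imwrite('pics/b.png',cv2.resize(p[200:400,160:400],None,fx=3,fy=3))
```

```text
[ 6.32130907e-02  4.26779596e-01  1.79774804e+00 -1.82372196e-05
  9.19058507e-01 -1.86862148e+00] [502.14395051  68.4540963   57.10070455] [ 3.14102152e+00 -1.90997414e-03 -2.78054279e+00]
```

View pics/b.png

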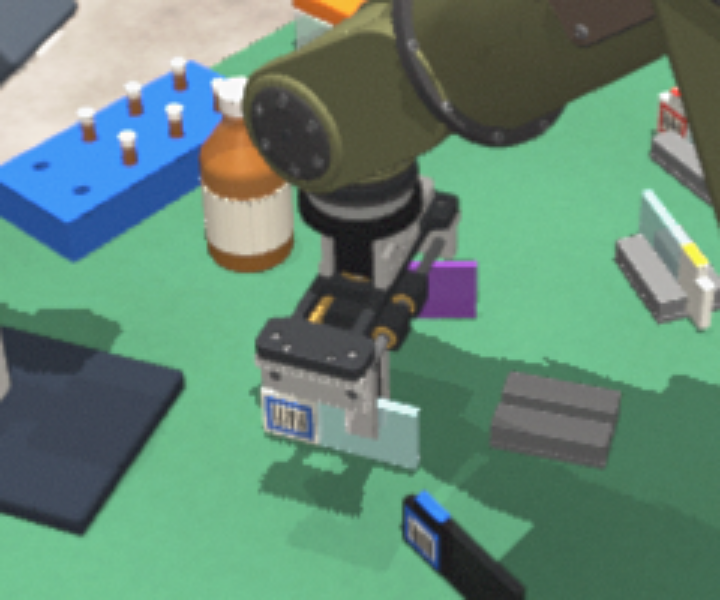

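The side crop shows the slide held upright by the clear part, its label at (290,415) facing the camera. The plan is to set it on the table, tip it over label up, then regrasp it across its width.

Request:
{"name": "step_arm", "arguments": {
  "series": [0,0,-10.5,0,1,0,0,0,0,1,0,0,0,0,0.3,0,0,0,0,0.3,0,0,0,0,0.3,0,0,16,0,0.3,5.3,-13.7,0,0,0.3,4,-10,0,0,0.3,4,-10,0,0,0.3,3,-8,0,0,0.3,0,0,0,0,0.3,0,0,45,0,0]
}}

```text
clock: 7.0
eef_pos: [517.5, 27.0, 106.4]
eef_rot: [3.139, -0.006, -2.777]
wrist_force: [0.7, 0.3, -0.1]
finger_gap: 72.6
finger_force: 0.0
```

Run:
```python
from h import *
s=manip.read_state();print(s['joints'],s['eef_pos'],s['eef_rot'])
p,d=manip.camera('side');np.save('side1.npy',d);cv2.imwrite('s1.png',p)
cv2.imwrite('pics/c.png',cv2.resize(p[250:400,180:360],None,fx=4,fy=4))
```

```text
[-1.86110029e-02  3.73522389e-01  1.73437745e+00  7.87914026e-05
  1.03976921e+00 -1.95449306e+00] [517.45172426  26.99162342 106.41582388] [ 3.13925515 -0.00560921 -2.77654047]
```

View pics/c.png

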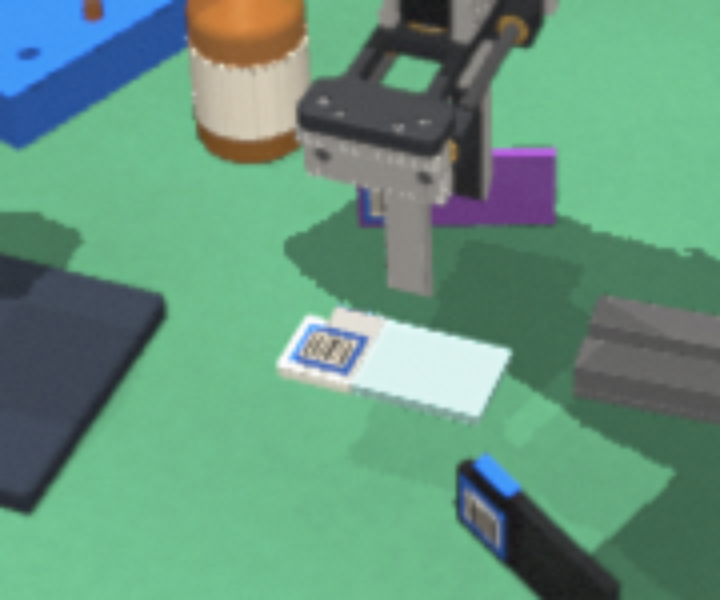

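The side crop shows the slide lying flat with its label up. The top-face corners are the clear end at (510,347) and (482,414), and the frosted tip at (280,367).

Run:
```python
from h import *
c=np.array([[510,347],[482,413],[280,367]],float)
P=onplane('side',np.c_[180+c[:,0]/4,250+c[:,1]/4],8);print(P.round(1))
print(np.linalg.norm(P[0]-P[1]),np.linalg.norm(P[1]-P[2]))
d=P[2]-P[1];u=d/np.linalg.norm(d);print('yaw',np.arctan2(d[1],d[0]))
ctr=(P[0]+P[2])/2;print('ctr',ctr)
p=cv2.imread('s1.png');h=cv2.cvtColor(p,cv2.COLOR_BGR2HSV)
m=((h[...,1]<70)&(h[...,2]>150)).astype(np.uint8);m[:325]=0;m[356:]=0;m[:,:248]=0;m[:,310:]=0
m=cv2.morphologyEx(m,cv2.MORPH_CLOSE,np.ones((7,7)))
k,l,st,ce=cv2.connectedComponentsWithStats(m);print(st)
i=1+st[1:,4].argmax();v,uu=np.where(l==i);W=onplane('side',np.c_[uu,v],8)
print(cv2.minAreaRect(W[:,:2].astype(np.float32)))
for x in(-30,): print('grip',ctr+u*x)
```

```text
[[490.    3.7   8. ]
 [470.4  48.7   8. ]
 [570.8  91.2   8. ]]
49.16487961847497 109.02935740982217
yaw 0.4003288790528699
ctr [530.408671    47.44224946   8.        ]
[[     0      0    640    480 306145]
 [   249    326     59     30   1055]]
((531.2734985351562, 49.853458404541016), (112.55854797363281, 58.57269287109375), 21.516576766967773)
grip [502.78068482  35.75061229   8.        ]
```

Request:
{"name": "step_arm", "arguments": {
  "series": [-15.5,9,0,0.02,0,0,0,-30,0,0,0,0,-35,0,0,0,0,-14,0,0,0,0,0,0,0.3,0,0,0,0,0.6,0,0,0,0,0.6,0,0,0,0,0.6],
  "squeeze": 6
}}

```text
clock: 8.05
eef_pos: [503.8, 35.9, 30.0]
eef_rot: [-3.141, 0.001, -2.756]
wrist_force: [-0.2, -0.8, -0.3]
finger_gap: 57.4
finger_force: 0.0
```

Request:
{"name": "step_arm", "arguments": {
  "series": [0,0,-3.3,0,0.4,0,0,0,0,0.6,0,0,0,0,0.6,0,0,0,0,0.6],
  "squeeze": 6
}}

```text
clock: 8.55
eef_pos: [503.5, 35.9, 26.1]
eef_rot: [3.142, -0.0, -2.756]
wrist_force: [-0.2, -0.6, -0.3]
finger_gap: 50.1
finger_force: 6.0
```

Both long edges are gripped (50.1 mm). Next I'll lift along an arc with a light grip, so the frosted tip stays on the table and the slide pivots.

Request:
{"name": "step_arm", "arguments": {
  "series": [0,0,0,0,0.6,0.6,0.3,11.1,0,0.6,2,0.8,11,0,0.6,3.3,1.4,10.5,0,0.6,4.5,1.9,10,0,0.6,5.7,2.4,9.2,0,0.6,6.7,2.8,8.4,0,0.6,0,0,0,0,0.6],
  "squeeze": 3
}}

```text
clock: 9.55
eef_pos: [527.0, 45.7, 86.9]
eef_rot: [-3.141, 0.001, -2.756]
wrist_force: [0.1, -0.9, -0.7]
finger_gap: 49.9
finger_force: 3.0
```

Run:
```python
from h import *
s=manip.read_state();print(s['joints'],s['eef_pos'],s['eef_rot'])
p,d=manip.camera('side');np.save('side2.npy',d);cv2.imwrite('s2.png',p)
cv2.imwrite('pics/d.png',cv2.resize(p[230:380,180:360],None,fx=4,fy=4))
```

```text
[ 1.72974479e-02  4.19811696e-01  1.72136796e+00  4.56046733e-05
  9.99291918e-01 -1.93895206e+00] [527.03619524  45.73218991  86.87501709] [-3.14122500e+00  1.05977306e-03 -2.75616392e+00]
```

View pics/d.png

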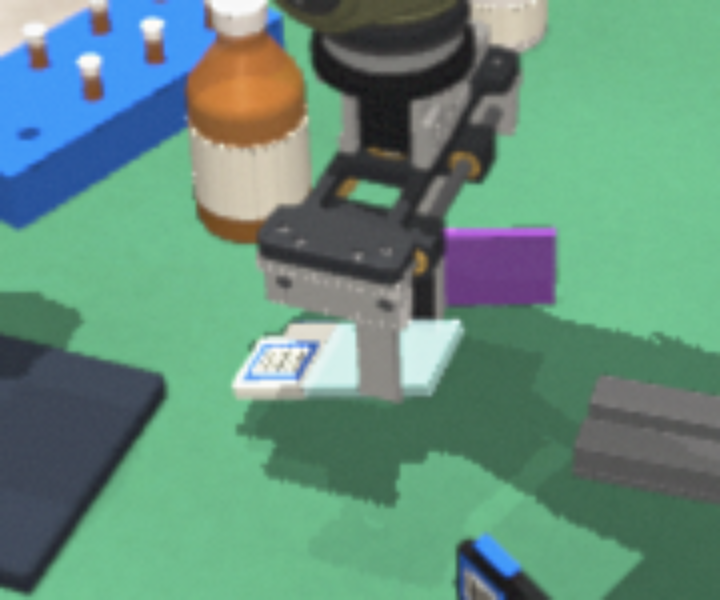

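The side crop shows the slide off the table and tilted only partly, its tip at (235,390). I'll measure the tilt.

```bash
cat >> h.py <<'E'
def tilt(img,D,box,zr):
    C=cloud('side',D);h=cv2.cvtColor(img,cv2.COLOR_BGR2HSV)
    u0,v0,u1,v1=box;m=np.zeros((480,640),bool);m[v0:v1,u0:u1]=1
    m&=(h[...,2]>165)&(C[...,2]>zr[0])&(C[...,2]<zr[1])
    P=C[m]
    for _ in range(4):
        c=P.mean(0);n=np.linalg.svd(P-c,full_matrices=False)[2][2];n*=np.sign(n[2]);r=(P-c)@n
        P=P[abs(r)<max(2,1.5*r.std())]
    print(len(P),'c',c.round(1),'n',n.round(3),'tilt',np.degrees(np.arccos(n[2])).round(1),'az',np.degrees(np.arctan2(n[1],n[0])).round(1),'std',r.std().round(2))
    return c,n,P
E
python3 - <<'E'
from h import *
c,n,P=tilt(cv2.imread('s2.png'),np.load('side2.npy'),(236,308,298,332),(12,110))
u=np.array([np.cos(.385),np.sin(.385),0]);s=(P-c)@u;o=s.argsort();print(P[o[:3]].round(),P[o[-3:]].round())
E
```

```text
528 c [554.3  60.1  59.8] n [0.26  0.114 0.959] tilt 16.5 az 23.6 std 1.03
[[507.  29.  76.]
 [503.  42.  74.]
 [501.  47.  74.]] [[602.  80.  45.]
 [594.  99.  43.]
 [600.  85.  44.]]
```

The tilt is 16.5°. I'll push the tip against the fixed base edge of the reader, sweeping the grip along an arc to bring the slide to 45°.

Request:
{"name": "step_arm", "arguments": {
  "series": [-9,23.4,-10,-0.018,0.6,-9,23.4,-21,0,0.6,18.7,7.2,0,0,0.6,18.7,7.2,0,0,0.6,2.8,1.1,0,0,0.6,2.8,1.1,0,0,0.6,2.1,0.8,6.7,0,0.6,2.6,1,6.5,0,0.6,3.2,1.2,6.2,0,0.6,3.5,1.4,5.9,0,0.6,4,1.5,5.5,0,0.6,4.5,1.7,5.2,0,0.6,0,0,0,0,0.6]
}}

```text
clock: 11.22
eef_pos: [571.7, 116.6, 91.7]
eef_rot: [-3.141, 0.001, -2.774]
wrist_force: [-0.4, -0.1, -0.8]
finger_gap: 50.0
finger_force: 3.0
```

Run:
```python
from h import *
s=manip.read_state();print(s['joints'],s['eef_pos'],s['eef_rot'])
p,d=manip.camera('side');np.save('side3.npy',d);cv2.imwrite('s3.png',p)
cv2.imwrite('pics/e.png',cv2.resize(p[210:380,140:340],None,fx=3.5,fy=3.5))
```

```text
[ 1.38513793e-01  5.18670660e-01  1.55712762e+00 -1.29373266e-05
  1.06513010e+00 -1.79962090e+00] [571.67238167 116.64596681  91.67462835] [-3.14143095e+00  6.44392293e-04 -2.77424797e+00]
```

View pics/e.png

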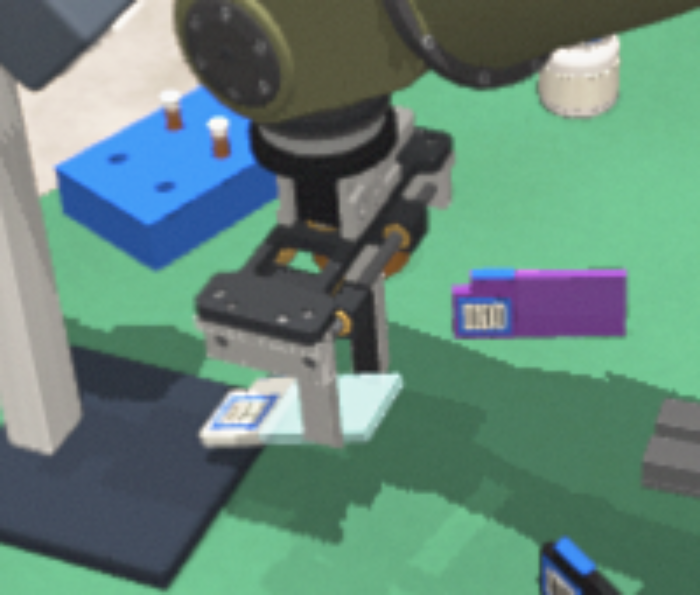

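The side crop shows the slide tip at (203,435), seemingly above the base edge. I'll check the tilt and the tip.

Run:
```python
from h import *
c,n,P=tilt(cv2.imread('s3.png'),np.load('side3.npy'),(196,316,256,338),(22,110))
u=np.array([np.cos(.37),np.sin(.37),0]);s=(P-c)@u;o=s.argsort();print(P[o[:3]].round(),P[o[-4:]].round())
t=np.median(P[o[-8:]],0);print('tip reader-x',(t-np.array([690,189,0]))@u)
```

```text
525 c [599.3 130.3  63.1] n [0.302 0.117 0.946] tilt 18.9 az 21.2 std 0.93
[[554.  94.  80.]
 [544. 120.  81.]
 [556.  92.  81.]] [[648. 145.  47.]
 [648. 146.  44.]
 [640. 165.  46.]
 [643. 160.  44.]]
tip reader-x -55.00658771133827
```

The tilt is 18.9° because the tip's upper corner passed over the 18 mm base edge. I'll back off, go lower and repeat the push.

Request:
{"name": "step_arm", "arguments": {
  "series": [-28,-10.8,0,0,0.6,0,0,-20,0,0.6,0,0,-15,0,0.6,0,0,0,0,0.6]
}}

```text
clock: 11.78
eef_pos: [542.8, 105.7, 55.2]
eef_rot: [3.141, -0.002, -2.774]
wrist_force: [0.5, -0.1, -0.9]
finger_gap: 50.1
finger_force: 3.0
```

Run:
```python
from h import *
s=manip.read_state();print(s['eef_pos'],s['wrist_force'],s['clock'])
p,d=manip.camera('side')
c,n,P=tilt(p,d,(190,316,290,356),(2,60))
u=np.array([np.cos(.37),np.sin(.37),0]);s=(P-c)@u;o=s.argsort();t=np.median(P[o[-12:]],0);print(t,'tip reader-x',(t-np.array([690,189,0]))@u)
```

```text
[542.76448449 105.65135773  55.15991177] [ 0.47985599 -0.10121995 -0.85021099] 11.775
517 c [570.  120.   26.5] n [0.299 0.115 0.947] tilt 18.7 az 21.1 std 1.01
[616.80399366 141.51544455   8.53556156] tip reader-x -85.41378632800154
```

Request:
{"name": "step_arm", "arguments": {
  "series": [7.5,2.9,0,0,0.6,4.2,1.6,2,0,0.6,1.9,0.7,5,0,0.6,2.8,1.1,6.5,0,0.6,3.3,1.3,6.5,0,0.6,3.7,1.4,6,0,0.6,4.2,1.6,5.5,0,0.6,0,0,0,0,0.6]
}}

```text
clock: 12.82
eef_pos: [571.3, 116.5, 88.3]
eef_rot: [-3.141, 0.001, -2.774]
wrist_force: [0.2, -0.1, -1.2]
finger_gap: 49.9
finger_force: 3.0
```

Run:
```python
from h import *
s=manip.read_state();print(s['eef_pos'],s['wrist_force'],s['clock'])
p,d=manip.camera('side');cv2.imwrite('s4.png',p);np.save('side4.npy',d)
c,n,P=tilt(p,d,(190,300,290,356),(4,110))
u=np.array([np.cos(.37),np.sin(.37),0]);s=(P-c)@u;o=s.argsort();t=np.median(P[o[-12:]],0);print(t,'tip reader-x',(t-np.array([690,189,0]))@u)
```

```text
[571.33484219 116.47578157  88.28568069] [ 0.20893658 -0.05511135 -1.17311437] 12.825
255 c [580.8 111.1  53.7] n [ 0.73  -0.016  0.683] tilt 46.9 az -1.3 std 3.7
[618.85705955 159.99388875  15.42987396] tip reader-x -76.81756627594143
```

Request:
{"name": "step_arm", "arguments": {
  "series": [0,0,0,0,0.7,-1,0,0,0,0.7,-10,1,20,0,0.7,-10,1,40,0,0.7,-10,1,50,0,0.7,-10,1,50,0,0.7,-8,2,50,0,0.7,0,0,0,0,0.7],
  "squeeze": 30
}}

```text
clock: 13.88
eef_pos: [522.3, 122.6, 301.7]
eef_rot: [-3.14, 0.007, -2.774]
wrist_force: [0.6, -0.1, -0.3]
finger_gap: 49.3
finger_force: 30.0
```

Run:
```python
from h import *
s=manip.read_state();print(s['eef_pos'],s['eef_rot'],s['wrist_force'],s['clock'])
p,d=manip.camera('side');cv2.imwrite('s5.png',p);np.save('side5.npy',d)
uv=proj('side',s['eef_pos'])[0];print(uv)
x,y=int(uv[0])-90,int(uv[1])-60;print(x,y)
cv2.imwrite('pics/f.png',cv2.resize(p[y:y+150,x:x+180],None,fx=4,fy=4))
```

```text
[522.34676779 122.59604103 301.6566879 ] [-3.14024119  0.00661533 -2.77407907] [ 0.62433005 -0.05580231 -0.26336211] 13.875
[247.38935981 238.76775183]
157 178
```

View pics/f.png

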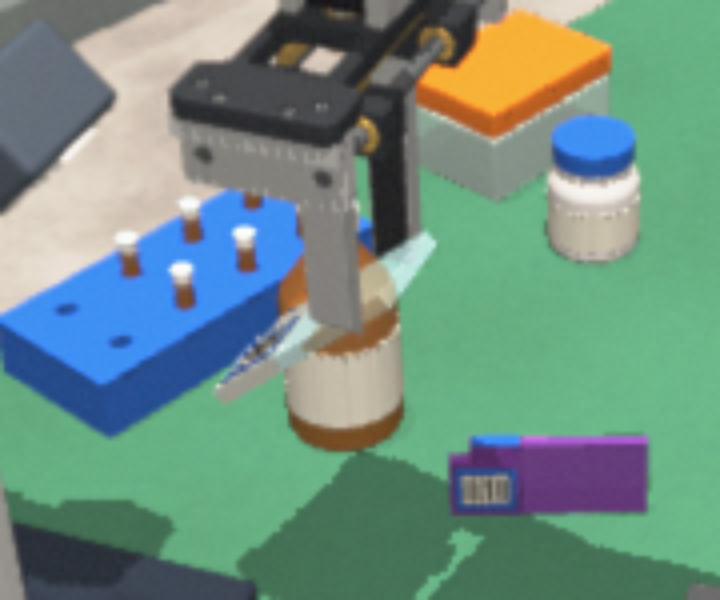

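The side crop shows the slide in the air at about 45°, with the label up and towards the reader and the tip at (220,393). The fingers are on the clear part only. Next I'll measure the tilt numerically.

```bash
cat >> h.py <<'E'
def meas(D,tcp,yaw):
    C=cloud('side',D).reshape(-1,3);u=np.array([np.cos(yaw),np.sin(yaw),0]);v=np.array([-u[1],u[0],0])
    q=C-(np.array(tcp)-[0,0,22]);L=np.c_[q@u,q@v,q[:,2]]
    m=(abs(L[:,1])<27)&(L[:,0]>-35)&(L[:,0]<80)&(abs(L[:,2])<80)&((L[:,0]>14)|(L[:,0]<-12))
    L=L[m];best=None;rg=np.random.default_rng(0)
    for _ in range(800):
        a=L[rg.choice(len(L),3,False)];n=np.cross(a[1]-a[0],a[2]-a[0]);k=np.linalg.norm(n)
        if k<50: continue
        n/=k;i=abs((L-a[0])@n)<1.5
        if best is None or i.sum()>best.sum(): best=i
    P=L[best];c=P.mean(0);n=np.linalg.svd(P-c,full_matrices=False)[2][2];n*=np.sign(n[2])
    print(len(L),len(P),'c',c.round(1),'n',n.round(3),'tilt',np.degrees(np.arctan2(n[0],n[2])).round(1),'side',np.degrees(np.arcsin(n[1])).round(1))
    e=np.array([n[2],0,-n[0]]);t=(P-c)@e;print('ends',(c+e*np.percentile(t,1)).round(1),(c+e*np.percentile(t,99)).round(1))
    return P,c,n
E
python3 - <<'E'
from h import *
meas(np.load('side5.npy'),[522.3,122.6,301.7],.3675)
# vertical plane through near long edge: rays of tip and tail corners
u=np.array([np.cos(.3675),np.sin(.3675),0]);v=np.array([-u[1],u[0],0]);p0=np.array([522.3,122.6,279.7])
def hit(c,lat):
    e,p,M=rays('side',[[157+c[0]/4,178+c[1]/4]]);w=(p@M.T)[0];X=e+w*((p0+lat*v-e)@v)/(w@v);q=X-p0;return np.r_[q@u,q[2]].round(1)
print('tip top near',hit((217,386),25),'tip bottom near',hit((226,401),25),'tail far top',hit((433,234),-25))
E
```

```text
401 242 c [ 27.8   7.8 -21.7] n [0.646 0.014 0.763] tilt 40.3 side 0.8
ends [-19.3   7.8  18.3] [ 65.    7.8 -53.2]
tip top near [ 62.1 -51.3] tip bottom near [ 58.5 -58.7] tail far top [-21.5  15.5]
```

Two estimates give a tilt of about 39.5–40.3°. One more light push on the base edge should add the missing 5°.

Request:
{"name": "step_arm", "arguments": {
  "series": [9,-2,-50,0,0.7,9,-2,-50,0,0.7,9,-2,-50,0,0.7,9,-2,-45,0,0.7,5.5,-1,-22,0,0.7,0,0,0,0,0.7,3.7,1.4,0,0,0.6,3.7,1.4,0,0,0.6,1.9,0.7,1.5,0,0.6,1.9,0.7,2,0,0.6,1.9,0.7,2,0,0.6,0,0,0,0,0.6],
  "squeeze": 4
}}

```text
clock: 15.42
eef_pos: [576.7, 118.3, 86.6]
eef_rot: [-3.141, 0.001, -2.774]
wrist_force: [0.3, 0.7, -0.8]
finger_gap: 50.1
finger_force: 4.0
```

Request:
{"name": "step_arm", "arguments": {
  "series": [0,0,0,0,0.7,-1,0,0,0,0.7,-10,1,20,0,0.7,-10,1,40,0,0.7,-10,1,50,0,0.7,-10,1,50,0,0.7,-8,2,50,0,0.7,0,0,0,0,0.7],
  "squeeze": 30
}}

```text
clock: 16.42
eef_pos: [527.9, 124.5, 300.3]
eef_rot: [-3.14, 0.007, -2.774]
wrist_force: [0.4, -0.1, -0.1]
finger_gap: 49.3
finger_force: 30.0
```

Run:
```python
from h import *
s=manip.read_state();print(s['eef_pos'],s['eef_rot'],s['finger_gap'],s['clock'])
for _ in range(2):
    p,d=manip.camera('side');meas(d,s['eef_pos'],.3675)
cv2.imwrite('s6.png',p);np.save('side6.npy',d)
```

```text
[527.94994773 124.49482856 300.25435188] [-3.14021828  0.00672355 -2.77410485] 49.31419828408926 16.425
380 215 c [ 19.8   8.  -18. ] n [0.666 0.017 0.746] tilt 41.7 side 1.0
ends [-22.9   8.   20. ] [ 59.3   8.  -53.3]
382 215 c [ 20.7   9.2 -22.2] n [0.674 0.023 0.738] tilt 42.4 side 1.3
ends [-22.9   9.2  17.5] [ 58.2   9.2 -56.6]
```

Request:
{"name": "step_arm", "arguments": {
  "series": [12,5.5,1,0,0.7,12,5.5,1,0,0.7,9.7,4.4,1,0,0.7,0,0,0,0,0.7,0,0,0,0,0.7]
}}

```text
clock: 17.15
eef_pos: [560.9, 139.5, 298.9]
eef_rot: [3.141, -0.001, -2.774]
wrist_force: [0.3, 0.4, -1.2]
finger_gap: 49.0
finger_force: 30.0
```

Run:
```python
from h import *
s=manip.read_state();print(s['eef_pos'],s['eef_rot'],s['finger_gap'],s['clock'])
p,d=manip.camera('side');meas(d,s['eef_pos'],.3675)
q,dd=manip.camera('top');cv2.imwrite('t7.png',q);np.save('top7.npy',dd)
cv2.imwrite('s7.png',p);np.save('side7.npy',d)
uv=proj('side',s['eef_pos'])[0];x,y=int(uv[0])-60,int(uv[1])-10;print(x,y)
uq=proj('top',[605,157,239])[0];a,b=int(uq[0])-40,int(uq[1])-40;print(a,b)
cv2.imwrite('pics/g.png',np.vstack([cv2.resize(p[y:y+60,x:x+100],None,fx=6,fy=6,interpolation=cv2.INTER_CUBIC),np.pad(cv2.resize(q[b:b+80,a:a+200],None,fx=3,fy=3),((0,0),(0,0),(0,0)))]))
```

```text
[560.90937662 139.47773882 298.861746  ] [ 3.14147756e+00 -8.23653290e-04 -2.77440046e+00] 49.01942261908594 17.15
348 188 c [ 20.1  10.7 -18.7] n [0.673 0.028 0.739] tilt 42.3 side 1.6
ends [-22.6  10.7  20.2] [ 60.8  10.7 -55.8]
164 226
144 155
```

View pics/g.png

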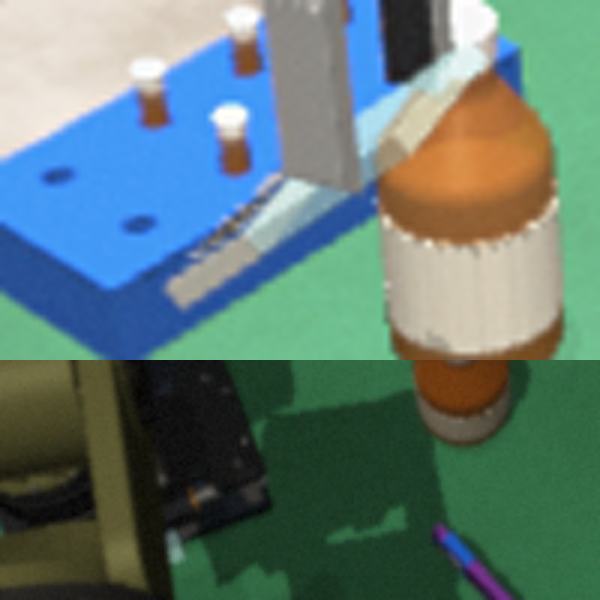

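The crop shows the slide edge with its tip at (166,288)–(183,311), the frost boundary at (247,238) and (262,256), and the finger at (320,150) on the clear part. The top camera is blocked by the arm.

Run:
```python
from h import *
yaw=.3675;u=np.array([np.cos(yaw),np.sin(yaw),0]);v=np.array([-u[1],u[0],0]);p0=np.array([560.9,139.5,276.9])
def hit(c,lat=24.7):
    e,p,M=rays('side',[[164+(c[0]-2.5)/6,226+(c[1]-2.5)/6]]);w=(p@M.T)[0];X=e+w*((p0+lat*v-e)@v)/(w@v);q=X-p0;return np.r_[q@u,q[2]]
A=[hit(c) for c in((166,288),(247,238),(183,311),(262,256),(383,178),(352,195))]
for a in A: print(a.round(1))
f=lambda a,b:print(np.linalg.norm(a-b).round(1),np.degrees(np.arctan2(b[1]-a[1],a[0]-b[0])).round(1))
f(A[0],A[1]);f(A[2],A[3]);f(A[2],A[4]);f(A[2],A[5]);f(A[0],A[2])
# automated: line fit to the lower silhouette of slide edge: brightness/saturation vs background
p=cv2.imread('s7.png');h=cv2.cvtColor(p,cv2.COLOR_BGR2HSV)
low=[]
for x in range(196,222):
    col=h[226:286,x,1].astype(int); 
    i=np.where(col<70)[0]; i=i[i>15]
    if len(i): low.append((x,226+i.max()))
low=np.array(low);print(low.T)
```

```text
[ 59.3 -55.5]
[ 29.7 -29.7]
[ 54.6 -62.9]
[ 25.5 -35.1]
[-16.2   2.7]
[-5.9 -5.7]
39.3 41.1
40.2 43.6
96.5 42.8
83.3 43.4
8.7 -57.5
[[196 197 198 199 200 201 202 203 204 205 206 207 208 209 210 211 212 213
  214 215 216 217 218 219 220 221]
 [275 275 274 273 273 272 271 271 270 269 269 268 267 266 265 264 263 262
  261 260 259 257 257 257 258 258]]
```

Run:
```python
from h import *
yaw=.3675;u=np.array([np.cos(yaw),np.sin(yaw),0]);v=np.array([-u[1],u[0],0]);o=np.array([689.7,189.1,0])
for n,(u0,v0,u1,v1) in dict(top=(125,110,190,172),side=(125,175,195,245)).items():
    C=np.load(n+'C.npy')[v0:v1,u0:u1].reshape(-1,3);q=C-o;L=np.c_[q@u,q@v,q[:,2]]
    L=L[(L[:,2]>265)&(L[:,2]<365)&(abs(L[:,1])<60)&(L[:,0]>-90)&(L[:,0]<60)]
    d=np.array([-.7071,0,-.7071]);w=np.array([-.7071,0,.7071])   # lens axis, up along face
    r=L-[-20,0,310];a=r@d;b=r@w;l=L[:,1]
    print(n,len(L),'axis',np.percentile(a,[0.5,2,50,98,99.5]).round(1),'up',np.percentile(b,[.5,2,50,98,99.5]).round(1),'lat',np.percentile(l,[.5,2,98,99.5]).round(1))
    f=(abs(b)<28)&(a>-40); print('  lat head',np.percentile(l[f],[1,3,97,99]).round(1)); 
    print('  uppermost band b hist',np.histogram(b,np.arange(-40,60,5))[0],'a hist',np.histogram(a,np.arange(-80,25,5))[0])
```

```text
top 1705 axis [-76.7 -52.7 -24.4   7.9  10.1] up [-66.3 -43.2  39.   43.2  43.9] lat [-33.2 -33.   37.3  39.1]
  lat head [-33.3 -33.3  37.3  37.7]
  uppermost band b hist [  7  12   6   5   7  22  29  36  35  30  34  32  41  65 100 596 605   1
   0] a hist [ 12   1   2   3  11  12  24 298 168 161 144 136 144 126 131 142 113  63
  13   0]
side 2162 axis [-70.4 -64.6 -20.6   8.6  10.4] up [-74.6 -68.6  23.8  44.4  45.2] lat [-29.6 -25.2  41.2  42. ]
  lat head [28.6 32.9 41.6 42.1]
  uppermost band b hist [ 14  44  55  47  40  55  72  67  88  85  79  94  88  80 103 161 697  21
   0] a hist [  1  11  26  49  63  73  83  90 106 197 198 208 210 203 187 156 155 126
  20   0]
```

Run:
```python
from h import *
yaw=.3675;u=np.array([np.cos(yaw),np.sin(yaw),0]);v=np.array([-u[1],u[0],0]);o=np.array([689.7,189.1,0])
def L_(C): q=C.reshape(-1,3)-o; return np.c_[q@u,q@v,q[:,2]]
im={n:cv2.imread(f'pics/{n}0.png') for n in('side','top')}
L=L_(np.load('sideC.npy')[175:345,100:175])
for z in range(40,380,40):
    P=L[(abs(L[:,2]-z)<10)&(L[:,0]>15)&(L[:,0]<110)&(abs(L[:,1])<50)]
    if len(P)>10: print('col z',z,len(P),'u',np.percentile(P[:,0],[2,50,98]).round(1),'lat',np.percentile(P[:,1],[2,50,98]).round(1))
for n,b in dict(side=(120,305,225,375),top=(150,140,240,230)).items():
    x0,y0,x1,y1=b;h=cv2.cvtColor(im[n],cv2.COLOR_BGR2HSV);m=np.zeros((480,640),np.uint8)
    m[y0:y1,x0:x1]=((h[...,2]<70)&~((h[...,0]>40)&(h[...,0]<85)&(h[...,1]>90)))[y0:y1,x0:x1]
    vv,uu=np.where(m);P=onplane(n,np.c_[uu,vv],18);q=P-o;a=q@u;l=q@v
    print(n,'base u',np.percentile(a,[1,99]).round(1),'lat',np.percentile(l,[1,99]).round(1),'yaw',cv2.minAreaRect(P[:,:2].astype(np.float32)))
    Q=L_(np.load(n+'C.npy')[y0:y1,x0:x1]);Q=Q[(Q[:,2]>12)&(Q[:,2]<24)&(abs(Q[:,0])<100)&(abs(Q[:,1])<100)];print('  cloud u',np.percentile(Q[:,0],[1,99]).round(1),'lat',np.percentile(Q[:,1],[1,99]).round(1),'z',np.median(Q[:,2]))
```

```text
col z 40 161 u [31.8 35.3 61.7] lat [-10.1  19.   23.6]
col z 80 172 u [31.7 35.1 62. ] lat [-10.3  19.9  24.2]
col z 120 191 u [32.1 35.5 61.9] lat [-11.3  20.1  24.3]
col z 160 197 u [31.6 35.2 61. ] lat [-11.   20.   24.3]
col z 200 214 u [31.9 35.2 62.6] lat [-10.3  19.8  23.9]
col z 240 224 u [32.1 35.5 62.1] lat [-10.8  20.2  23.9]
col z 280 201 u [32.3 38.8 61.9] lat [-1.2 21.  23.3]
col z 320 215 u [32.3 37.3 60.5] lat [-9.5 20.5 24. ]
col z 360 293 u [16.9 38.5 57.5] lat [17.  27.5 43.8]
side base u [-76.7  68.4] lat [-67.7  87.8] yaw ((684.7247314453125, 197.76124572753906), (152.0885467529297, 158.42478942871094), 21.014083862304688)
  cloud u [-71.4  74. ] lat [-67.7  79.6] z 18.604749078887608
top base u [-70.  125.5] lat [-68.8  74.5] yaw ((719.1033325195312, 203.00299072265625), (209.3864288330078, 147.70223999023438), 20.770206451416016)
  cloud u [-69.8  75.7] lat [-69.5  76.6] z 17.447438644239355
```

The head cloud in both cameras and the lens ring put the lens at about (654.5,180.4,310), so the spot is about (588.5,155,239.3). That is nearer than the base-centre guess. One last small push should bring the tilt from 42.7° to 45°; then I'll go to the corrected spot.

Request:
{"name": "step_arm", "arguments": {
  "series": [2.5,-5.5,-50,0,0.7,2.5,-5.5,-50,0,0.7,2.5,-5.5,-50,0,0.7,2.5,-5.5,-50,0,0.7,0.6,-1.2,-15,0,0.7,0,0,0,0,0.7,2.8,1.1,0,0,0.6,2.3,0.9,0.5,0,0.6,1.9,0.7,1.5,0,0.6,0.5,0.2,0.5,0,0.6,0,0,0,0,0.6],
  "squeeze": 4
}}

```text
clock: 18.62
eef_pos: [579.3, 119.3, 87.0]
eef_rot: [-3.142, 0.0, -2.774]
wrist_force: [-0.1, -0.3, -0.8]
finger_gap: 49.6
finger_force: 4.0
```

Request:
{"name": "step_arm", "arguments": {
  "series": [0,0,0,0,0.7,0,0,0,0,0.7,-15,-3,10,0,0.7,-10,4,40,0,0.7,-3,5,50,0,0.7,-2,6,50,0,0.7,0,5,45,0,0.7,0,3,24,0,0.7,0,0,0,0,0.7,0,0,0,0,0.7],
  "squeeze": 30
}}

```text
clock: 19.88
eef_pos: [549.0, 139.2, 304.3]
eef_rot: [3.141, -0.002, -2.774]
wrist_force: [-1.2, 0.3, -0.8]
finger_gap: 49.1
finger_force: 30.0
```

Run:
```python
from h import *
s=manip.read_state();print(s['eef_pos'],s['eef_rot'],s['finger_gap'],s['finger_force'],s['clock'])
yaw=.3675;u=np.array([np.cos(yaw),np.sin(yaw),0])
for _ in range(2):
    p,d=manip.camera('side');P,c,n=meas(d,s['eef_pos'],yaw)
    e=np.array([n[2],0,-n[0]]);e/=np.linalg.norm(e);t=(P-c)@e;m=c+e*(np.percentile(t,99.5)-20)
    print('frost',(s['eef_pos']-[0,0,22]+u*m[0]+[0,0,m[2]]).round(1))
cv2.imwrite('s8.png',p)
h=cv2.cvtColor(p,cv2.COLOR_BGR2HSV);print(proj('side',[588.5,155,239.3]).round(1))
# blue label centroid near spot
x,y=proj('side',[588.5,155,239.3])[0].astype(int);m=(h[...,0]>100)&(h[...,0]<130)&(h[...,1]>90);m[:y-20]=0;m[y+20:]=0;m[:,:x-25]=0;m[:,x+25:]=0
print(m.sum(),np.argwhere(m).mean(0)[::-1])
```

```text
[548.97118697 139.15049174 304.31718517] [ 3.14127387e+00 -1.92622292e-03 -2.77442523e+00] 49.060986996376414 29.999066591262817 19.875
331 178 c [ 14.8   9.3 -16. ] n [0.699 0.014 0.715] tilt 44.3 side 0.8
ends [-22.6   9.3  20.4] [ 55.8   9.3 -56.1]
frost [588.1 154.2 239.8]
331 173 c [ 13.9   8.7 -15.2] n [0.697 0.009 0.717] tilt 44.2 side 0.5
ends [-22.8   8.7  20.4] [ 56.2   8.7 -56.3]
frost [588.7 154.5 239.2]
[[209.8 262.2]]
923 [197.40520043 258.99566631]
```

```bash
python3 -c "
from cell import manip
print(manip.sign_off())"
```

```text
the job is handed in; nothing more can be done
None
```

I handed the job in with the blue-labelled slide still gripped by its clear part at the reading spot. Its label is tilted up at a measured 44.3°, and the middle of the frosted end measures within about 1 mm of my estimate of the spot, itself good to several millimetres; the clock was at about 20 s.

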